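# Open the vent and safety cap of the cleaner jug

## Robot

A 7-joint arm with a two-finger parallel gripper is mounted at the origin on the work surface. World frame = base frame: x ahead of the robot, y to its left, z up, the work surface at z = 0. Lengths are in mm, angles in rad, forces in N, time in s.
With the tool pointing down it reaches from about 400 to 875 mm from the base axis. Payload 4.4 kg.
Tool frame: the origin (TCP) lies at the very end of the fingers, on their centre line; the grasp point (between the pads) lies 19 mm behind it; z points along the fingers, x is the direction in which the jaws open and shut, and the axes are right-handed (so a half turn about z gives the same grasp; the last joint's range is limited). The gripper opens to 85 mm and grips with 20 to 120 N. Pads are 22 mm wide; open, the fingers measure 114 mm over their backs; the gripper's body (76 mm by 85 mm) begins 54 mm behind the grasp point. The pads swing forward as they close: fully open they stand 13 mm farther back than shut.
Start: joints at [-1.324, 0.628, 0.038, 1.517, -0.027, 0.996, -0.02], TCP at [199.997, 618.481, 231.313] pointing down, gripper open.
Joint ranges: [-3.06, 3.06], [-0.37, 2.12], [-1.25, 1.32], [0.18, 2.47], [-1.1, 4.24], [0.23, 1.98], [-2.94, 2.94]. Speed limits (rad/s): [2.57, 2.57, 3.14, 3.14, 3.14, 3.14, 3.14].

## Interface

Orientations are given as a rotation vector (axis times angle).
In Python, from cell import * gives the robot as it stands.
- The arm moves only by the shell command python3 -m jog 'ROWS' [FORCE]. ROWS is JSON, a list that holds one entry, the list of rows, each a list of 7 numbers: the shift along the tool's x, y, z in units of 30 mm (1.0 is 30 mm), then the turn, a rotation vector about the tool's x, y, z in units of 5 degrees (1.0 is 5 degrees), then the opening in per cent of the stroke, from 0 (shut) to 100 (fully open). In form: [[[tx, ty, tz, ax, ay, az, gripper], ...]]. A call has 1 to 20 rows; each row is the pose to reach, as a shift and turn from the pose measured when the call began, along the tool's axes at that moment; what a row does not reach only later rows make up. A row lasts 1/12 s, in which the tool goes at most 41.7 mm and 7.16 degrees, less where a joint would pass 70% of its speed; a pose out of reach is approached as far as the arm can. A call with a gripper value outside its range is refused whole. The fingers move at their own pace and stop on an object; FORCE is the grip in N (left out, the last holds). Time passes only in rows, so rows that repeat a pose let the fingers close. It gives the time, the measured TCP pose, the force and the opening at its end, in the units of the state.
- read_state(): the state, without advancing time (a new reading comes with each control period).
- snapshot(name): name is "scene" or "top"; returns the picture (480x640x3 uint8, red, green, blue); there is no depth.
- calibration(name): a dict with "fov_y" (degrees; the focal length in pixels is half the picture's height over the tangent of half this angle, whatever the lens; pixels are square), "cx", "cy" (the principal point, pixels), "rvec" (rotation vector, rad) and "tvec" (3), from world to camera coordinates, as OpenCV has them. Camera axes: x right, y down, z forward; pixel columns grow to the right and rows downward; lengths in mm; the calibration is good to about 2 mm. A picture is of the moment at which its call begins. calibration takes no time and is no camera call.
- sign_off(): hands the job in, once; it reports no verdict.
Trained networks look in the newest picture that a camera, given by its name, has taken for a name from the list of things; names that differ only in an ending like _2 or _b are one class to them, and where a whole thing is asked for, a point or a joint stands for the part that bears it (a point fixed in the world has none). Each returns a list of dicts, best first, with "confidence" (0 to 1); they miss things now and then, are a little off and sometimes report something else, mostly with a low value. They report only what shows in the picture. A call takes as long as a camera call. They do not tell look-alikes from the thing itself.
- boxes_of(camera, label): "rect" ([left, top, width, height] in pixels, round what is visible of it).
The state is a dict: "time": time; "joint_positions": joint angles; "dq": joint speeds; "joint_torque": joint torques, N m; "position": TCP position; "orientation": TCP orientation; "wrist_force": force on the tool from outside, world axes, zero at the start; "torque": the same for the moment, N m; "opening": finger opening in mm.
Only numpy, scipy, OpenCV 4.12 (cv2) and the standard library are available. Lean on these libraries where they do the work, as an engineer would, in place of code of your own. Each camera call takes 0.05 s, during which the arm holds its last target. There are 200 camera calls.

## Task

Get the jug of glaze cleaner on the packing bench ready for pouring: first turn its small vent cap anticlockwise to its stop, then push the large safety cap down against its spring, twist it anticlockwise while it is down, and lift it straight off. Finish while holding the cap: keep it in the gripper, level and still, roughly 8 cm straight above the jug's mouth, and do not let go. Leave the vase, the tape roll and the cup where they stand.

Things in the scene. Friction and masses are not known exactly. Their poses are not given: they have to be found in the camera images.
- jug: Grey plastic jug, body 170 x 110 mm, flat shoulder 145 mm above the bench, with a side handle (lower than the shoulder) reaching 127 mm from its middle beyond the vent end. Clamped in a steel cradle bolted to the bench: it cannot move or turn. Origin on the bench under its middle; x along its long side, from vent (x = -55 mm) to neck (x = +50 mm); z up.
- jug_neck (a point): Fixed point on the jug, on the neck's vertical axis, where the underside of the closed safety cap sits, 155 mm above the bench; axes as the jug's. The mouth is 9 mm above it, 28 mm wide; on it a sprung rubber seal, 24 mm wide, its top 18 mm above this point under the closed cap, 21 mm with the cap off. Two lugs on the neck reach 22.5 mm from the axis.
- safety_cap: Large round ribbed white plastic cap, 56 mm diameter, 36 mm high, about 0.05 kg, upper 18 mm solid; origin at the centre of its underside, z up. A raised bar (44 x 6 mm, 1.5 mm high) crosses its top along its x axis. Closed, its x axis lies along the jug's and two inner lugs lock it: it neither lifts nor turns (over 0.15 rad) until pushed 4 mm or more down.
- cap_top (a point): Centre of the safety cap's top, 36 mm above its origin, 191 mm above the bench when closed. Pushing down takes about 6 N to start, 9 N at 5 mm; hard stop at 9 mm. Kept 5 to 7 mm down and turned anticlockwise (from above) it is free 1.0 to 2.1 rad from closed (1.4 is good) and lifts straight up. Clockwise it is blocked; let up too early it springs back and locks.
- vent_cap (a joint): Turn of the small vent cap in rad, anticlockwise from above positive: starts near 0 (closed), stops at 1.5 (open). Stiff with friction (about 0.1 N m); stays where it is left; it is captive, does not rise and does not come off.
- vent_top (a point): Centre of the vent cap's flat top, 172 mm above the bench. The vent cap is a round ribbed white plastic cap, 30 mm diameter, 22 mm high, standing 5 mm above the jug's shoulder (its axis is vertical), with a low raised bar (1.5 mm high) across its top.
- small_vase: Bystander: white ceramic vase, 84 mm at its widest, 138 mm high; origin at the centre of its foot.
- tape_roll: Bystander: roll of orange packing tape lying flat, 100 mm diameter, 48 mm high; origin at the centre of its underside.
- glazed_cup: Bystander: blue glazed cup, 84 mm diameter, 80 mm high; origin at the centre of its underside.
Not all that is in view belongs to the job. Of the things that look like the safety_cap, the largest one is meant.

How it is judged:
By the outcome, as a careful person would: the job done as asked, in the order asked, and still so for the second after the job is handed in, while the arm keeps its last pose, push and grip.
It also fails if it takes over 45 s, if anything falls off the work surface, if the arm or the gripper's body presses on something with over 40 N, if the wrist force passes 120 N, or if a joint passes its speed limit or range.

## Working session

There is one attempt and no reset: what is moved stays moved. The work goes in short steps, Python scripts to look and compute and a shell command to move; the robot and the scene stay as the last step left them, time stands still between calls to the robot, and variables do not carry over. Pictures are saved under pics/ and viewed, about 8 in all and at most 12, crops included, and the job is handed in when it is done.

```bash
mkdir -p pics; cat > h.py <<'E'
from cell import *
import numpy as np, cv2
from scipy.spatial.transform import Rotation as R
def cam(n):
    c=calibration(n); f=240/np.tan(np.radians(c["fov_y"])/2)
    K=np.array([[f,0,c["cx"]],[0,f,c["cy"]],[0,0,1.]])
    return K,np.array(c["rvec"],float),np.array(c["tvec"],float),c
def at_z(n,uv,z):
    K,r,t,_=cam(n); M=R.from_rotvec(r).as_matrix()
    d=M.T@np.linalg.solve(K,[uv[0],uv[1],1.]); o=-M.T@t
    return o+d*(z-o[2])/d[2]
def proj(n,p):
    K,r,t,_=cam(n); return cv2.projectPoints(np.array([p],float),r,t,K,None)[0].ravel()
E
python3 - <<'E'
from h import *
for n in ("scene","top"):
    im=snapshot(n); cv2.imwrite(f"pics/{n}0.png",im[:,:,::-1]); print(n,cam(n)[3])
    for l in ("jug","safety_cap","vent_cap","small_vase","tape_roll","glazed_cup"):
        for b in boxes_of(n,l): print(l,np.round(b["rect"],1),round(b["confidence"],2))
s=read_state();print(s["time"],s["position"],s["orientation"],s["opening"],s["wrist_force"])
E
```

```text
scene {'fov_y': 42.84771292418033, 'cx': 316.52007913108207, 'cy': 234.19320068091216, 'rvec': array([ 1.5971212 ,  1.67369184, -0.88244003]), 'tvec': array([  23.7979963 , -228.12096053, 1874.57410023])}
jug [299.2 186.   97.6 107.9] 0.69
jug [510.  252.6  42.   69.2] 0.49
safety_cap [327.9 196.3  21.4  25.3] 0.9
safety_cap [327.4 298.9  19.1  20.5] 0.76
safety_cap [268.5 263.3  16.6  23. ] 0.51
vent_cap [360.9 190.2  14.1  11.4] 0.66
small_vase [506.  250.3  44.2  73.3] 0.82
small_vase [455.2 222.8  42.   42.8] 0.56
tape_roll [109.8 225.9  47.5  43.2] 0.76
glazed_cup [454.2 223.2  42.3  43.8] 0.92
top {'fov_y': 46.752024856815815, 'cx': 321.4857834751475, 'cy': 238.73530924494034, 'rvec': array([ 2.15346313, -2.11093565,  0.17025453]), 'tvec': array([ -12.31701507,  600.41577611, 1401.23748084])}
jug [246.1 224.1  89.2  89.8] 0.86
safety_cap [297.3 195.7  15.7  18.4] 0.71
safety_cap [352.3 240.6   8.9  12. ] 0.6
safety_cap [290.  228.7  24.7  30.2] 0.57
small_vase [132.9 184.5  41.4  36.5] 0.93
small_vase [263.4 270.3  17.5  15.9] 0.45
tape_roll [462.5 250.4  46.9  38. ] 0.9
glazed_cup [163.2 259.2  31.9  31.9] 0.92
glazed_cup [291.5 232.1  22.3  23.8] 0.6
glazed_cup [132.2 185.5  40.9  34.1] 0.6
0.7 [200.03631984 618.48209773 231.36210621] [-2.54038102e+00 -1.84817480e+00 -1.03474148e-04] 85.59083216373111 [ 0.29420799  0.9895386  -0.16044065]
```

View pics/scene0.png

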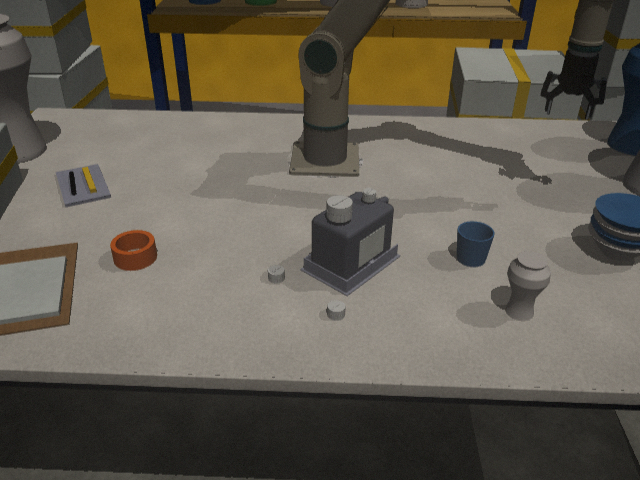

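View pics/top0.png

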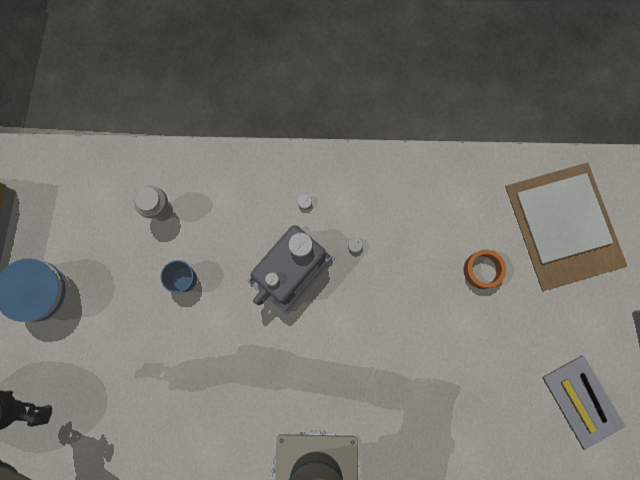

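The scene picture shows the jug with its safety cap at (340,208) and vent cap at (370,196). In the top picture they are at (301,244) and (272,280). There are two smaller decoy caps loose on the bench, and the vase, cup and tape roll stand well clear. Next I refine the cap centres.

```bash
python3 - <<'E'
from h import *
a=cv2.imread("pics/top0.png"); s=cv2.imread("pics/scene0.png")
def blob(im,x0,y0,x1,y1,th):
    g=cv2.cvtColor(im,cv2.COLOR_BGR2GRAY)[y0:y1,x0:x1]
    n,l,st,c=cv2.connectedComponentsWithStats((g>th).astype('uint8'))
    k=1+np.argmax(st[1:,4]); return c[k]+[x0,y0],st[k]
ct,s1=blob(a,284,228,318,262,125); vt,s2=blob(a,262,271,282,290,125)
print(ct,s1,vt,s2)
P=at_z("top",ct,191);V=at_z("top",vt,172);print(P,V,np.linalg.norm((P-V)[:2]),np.arctan2(*(P-V)[1::-1]))
print("proj scene",proj("scene",P),proj("scene",V))
A=cv2.resize(a[215:315,235:345],None,fx=5,fy=5,interpolation=cv2.INTER_CUBIC)
B=cv2.resize(s[180:240,310:400],None,fx=6,fy=6,interpolation=cv2.INTER_CUBIC)
o=np.zeros((500+0,550,3),'uint8');o[:]=A
for p,off in((ct,0),(vt,0)): pass
cv2.imwrite("pics/a1.png",A);
for p in(P,V):
    q=proj("scene",p);cv2.drawMarker(B,tuple(int((q[i]-[310,180][i])*6+3) for i in(0,1)),(0,0,255),0,12)
cv2.imwrite("pics/b1.png",B)
E
python3 - <<'E'
import cv2,numpy as np
a=cv2.imread("pics/a1.png");b=cv2.imread("pics/b1.png")
a=cv2.resize(a,(418,380));b=cv2.resize(b,(380,253))
o=np.zeros((380,800,3),'uint8');o[:,:418]=a;o[:253,420:]=b;cv2.imwrite("pics/ab1.png",o)
E
```

```text
[302.66243194 241.13793103] [  5   0  29  28 551] [271.248 278.384] [  3   2  13  12 125]
[570.36968018  42.73860219 191.        ] [482.8551019  115.45553414 172.        ] 113.78292316310889 -0.6933077162301977
proj scene [336.89921878 202.82827784] [369.65123864 190.87696896]
```

View pics/ab1.png

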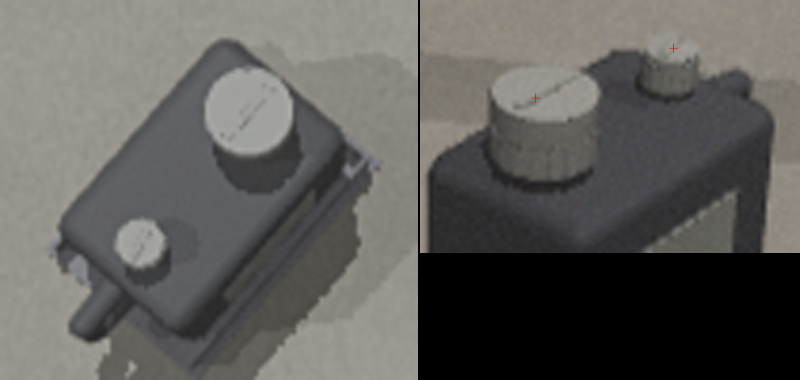

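The crop shows the cap top centre at about (300.8,244.2) in top and (339.7,202.1) in scene. The vent top is at about (271.8,279.2) in top and (369.5,190.7) in scene. The cap blob leaked into the background, so I'll fit the edges instead and combine both views.

```bash
python3 - <<'E'
from h import *
from scipy.optimize import least_squares
a=cv2.imread("pics/top0.png")
# cap: threshold sweep
g=cv2.cvtColor(a,cv2.COLOR_BGR2GRAY)
for th in(110,120,130,140):
    for n,(x0,y0,x1,y1) in dict(cap=(287,229,315,259),vent=(262,271,282,290)).items():
        m=cv2.morphologyEx((g[y0:y1,x0:x1]>th).astype('uint8'),cv2.MORPH_OPEN,np.ones((3,3)))
        k,l,st,c=cv2.connectedComponentsWithStats(m)
        print(th,n,[(np.round(c[i]+[x0,y0],1),st[i,2:5]) for i in range(1,k)])
obs={"cap":((300.8,244.2),(339.7,202.1)),"vent":((271.8,279.2),(369.5,190.7))}
for n,z in(("cap",191),("vent",172)):
    print(n,"top",at_z("top",obs[n][0],z),"scene",at_z("scene",obs[n][1],z))
    r=least_squares(lambda p:np.r_[proj("top",p)-obs[n][0],proj("scene",p)-obs[n][1]],[520,80,180]);print(r.x,r.fun)
def P(q):
    c,s=np.cos(q[2]),np.sin(q[2]);return [q[0]+50*c,q[1]+50*s,191],[q[0]-55*c,q[1]-55*s,172]
f=lambda q:np.r_[tuple(np.r_[proj("top",p)-obs[n][0],proj("scene",p)-obs[n][1]] for n,p in zip(("cap","vent"),P(q)))]
r=least_squares(f,[520,80,-.7]);print("joint",r.x,r.fun,P(r.x))
s=read_state();M=R.from_rotvec(s["orientation"]).as_matrix();print(M.round(3),s["joint_positions"])
E
```

```text
110 cap [(array([301.4, 242.1]), array([ 26,  27, 509], dtype=int32))]
110 vent [(array([271.2, 278.4]), array([ 13,  12, 128], dtype=int32))]
120 cap [(array([301.4, 242.1]), array([ 26,  27, 499], dtype=int32))]
120 vent [(array([271.2, 278.4]), array([ 13,  12, 126], dtype=int32))]
130 cap [(array([301.5, 242.2]), array([ 26,  27, 484], dtype=int32))]
130 vent [(array([271.5, 278.3]), array([ 12,  12, 118], dtype=int32))]
140 cap [(array([312. , 229.8]), array([ 5,  3, 13], dtype=int32)), (array([300.2, 243.5]), array([ 23,  22, 386], dtype=int32))]
140 vent [(array([271.1, 278.4]), array([ 12,  12, 105], dtype=int32))]
cap top [562.98991203  46.92982109 191.        ] scene [567.06029235  48.62298596 191.        ]
[563.33259841  47.91998683 188.7229454 ] [-0.37638428 -0.00197344 -0.3397145   0.00597455]
vent top [480.95072619 114.08324569 172.        ] scene [482.0770389  115.13835675 172.        ]
[481.0207235  114.70182671 171.35011558] [-0.23495657 -0.00922539 -0.22360781  0.01078003]
joint [524.57153203  79.67428037  -0.68181047] [-0.52004743 -0.17952761 -0.1954798  -0.89569422 -0.09297444 -0.38953198
 -0.3603926  -0.05634552] ([np.float64(563.3931837687092), np.float64(48.16429217371879), 191], [np.float64(481.86771511257194), np.float64(114.33526738488811), 172])
[[ 0.308  0.951  0.   ]
 [ 0.951 -0.308  0.   ]
 [ 0.    -0.    -1.   ]] [-1.32379228  0.62833462  0.03855144  1.51738338 -0.02698954  0.99631111
 -0.02001738]
```

The fit agrees within a pixel: the cap is at about (563.5,48), the vent at (482,114.3), and the jug yaw is -0.68. The 105 mm spacing matches. Now a helper that turns a target into move units.

```bash
cat >> h.py <<'E'
def units(p,yaw_deg):
    s=read_state();M=R.from_rotvec(s["orientation"])
    d=M.inv().apply(np.array(p)-s["position"])/30
    c,sn=np.cos(np.radians(yaw_deg)),np.sin(np.radians(yaw_deg))
    T=R.from_matrix(np.array([[c,sn,0],[sn,-c,0],[0,0,-1.]]))
    r=np.degrees((M.inv()*T).as_rotvec())/5
    x=M.as_matrix()[:,0]
    print("t",round(s["time"],2),"pos",s["position"].round(1) if hasattr(s["position"],"round") else s["position"],"yaw",round(float(np.degrees(np.arctan2(x[1],x[0]))),1),"F",np.round(s["wrist_force"],1),"T",np.round(s["torque"],2),"open",round(s["opening"],1),"q",np.round(s["joint_positions"],2))
    print("units",d.round(3),r.round(3))
E
python3 -c "
from h import *
units([482,114.3,231],-35)"
```

```text
t 0.7 pos [200.  618.5 231.4] yaw 72.1 F [ 0.3  1.  -0.2] T [ 0.02  0.02 -0.04] open 85.6 q [-1.32  0.63  0.04  1.52 -0.03  1.   -0.02]
units [-1.3097e+01  1.4115e+01  1.1000e-02] [-1.0000e-03 -1.0000e-03  2.1415e+01]
```

```bash
python3 -m jog '[[[-3,3.2,0,0,0,5,100],[-6,6.5,0,0,0,10,100],[-9,9.7,0,0,0,15,100],[-13.1,14.12,0,0,0,21.4,100],[-13.1,14.12,0,0,0,21.4,80],[-13.1,14.12,0,0,0,21.4,70],[-13.1,14.12,0,0,0,21.4,60],[-13.1,14.12,0,0,0,21.4,60],[-13.1,14.12,0,0,0,21.4,60],[-13.1,14.12,0,0,0,21.4,60],[-13.1,14.12,0,0,0,21.4,60],[-13.1,14.12,0,0,0,21.4,60],[-13.1,14.12,0,0,0,21.4,60],[-13.1,14.12,0,0,0,21.4,60],[-13.1,14.12,0,0,0,21.4,60],[-13.1,14.12,0,0,0,21.4,60],[-13.1,14.12,0,0,0,21.4,60],[-13.1,14.12,0,0,0,21.4,60],[-13.1,14.12,0,0,0,21.4,60],[-13.1,14.12,0,0,0,21.4,60]]]'
python3 -c "
from h import *
units([482,114.3,149.5],-35)"
```

```text
time: 2.37
position: [481.6, 115.6, 231.3]
orientation: [-2.998, 0.937, 0.001]
wrist_force: [-0.1, 0.3, 0.8]
opening: 51.2
t 2.37 pos [481.6 115.6 231.3] yaw -34.7 F [-0.1  0.3  0.8] T [ 0.04  0.02 -0.02] open 51.2 q [-0.7   0.46  0.58  1.95 -0.34  0.83 -0.53]
units [0.036 0.028 2.726] [-0.004  0.008  0.06 ]
```

```bash
python3 -m jog '[[[0.04,0.03,0.9,0,0,0,60],[0.04,0.03,1.8,0,0,0,60],[0.04,0.03,2.4,0,0,0,60],[0.04,0.03,2.72,0,0,0,60],[0.04,0.03,2.72,0,0,0,60],[0.04,0.03,2.72,0,0,0,60]]]'
python3 - <<'E'
from h import *
units([482,114.3,149.5],-35)
a=snapshot("top")[:,:,::-1][225:305,245:335];s=snapshot("scene")[:,:,::-1][140:230,320:420]
o=np.zeros((360,800,3),'uint8')
o[:356,:400]=cv2.resize(a,(400,356),interpolation=2);o[:360,400:]=cv2.resize(s,(400,360),interpolation=2);cv2.imwrite("pics/c1.png",o)
E
```

```text
time: 2.87
position: [482.2, 114.4, 149.9]
orientation: [-2.998, 0.936, 0.001]
wrist_force: [0.8, -0.4, -0.2]
opening: 51.0
t 2.87 pos [482.2 114.4 149.9] yaw -34.7 F [ 0.8 -0.4 -0.2] T [-0.01 -0.   -0.05] open 51.0 q [-0.62  0.58  0.49  2.03 -0.45  0.63 -0.43]
units [-0.004  0.007  0.013] [-0.004  0.008  0.069]
```

View pics/c1.png

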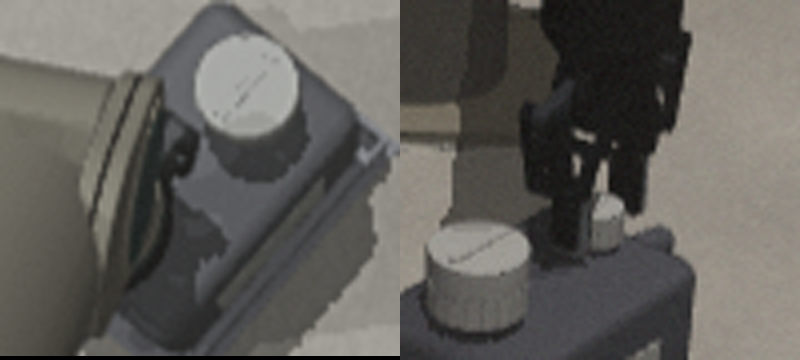

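The fingers straddle the vent cap, and the safety cap is unmoved at top pixel (300.6,244.1). Closing gently to check the centring.

```bash
python3 -m jog '[[[0,0,0,0,0,0,20],[0,0,0,0,0,0,20],[0,0,0,0,0,0,20],[0,0,0,0,0,0,20],[0,0,0,0,0,0,20],[0,0,0,0,0,0,20],[0,0,0,0,0,0,20]]]' 25
python3 -c "
from h import *
units([482,114.3,149.5],-35)"
```

```text
time: 3.55
position: [484.6, 114.2, 152.1]
orientation: [-2.995, 0.936, -0.007]
wrist_force: [0.2, -0.4, 7.1]
opening: 29.0
t 3.55 pos [484.6 114.2 152.1] yaw -34.7 F [ 0.2 -0.4  7.1] T [-0.25 -0.16  0.01] open 29.0 q [-0.62  0.58  0.49  2.03 -0.45  0.63 -0.43]
units [-0.074  0.048  0.087] [-0.054 -0.04   0.061]
```

```bash
python3 -m jog '[[[0,0,0,0,0,0,45],[0,0,-0.12,0.05,0.04,0,45],[0,0,-0.12,0.05,0.04,0,45],[0,0,-0.12,0.05,0.04,0,20],[0,0,-0.12,0.05,0.04,0,20],[0,0,-0.12,0.05,0.04,0,20],[0,0,-0.12,0.05,0.04,0,20],[0,0,-0.12,0.05,0.04,0,20]]]' 25
python3 -c "
from h import *
units([482,114.3,155],-35)"
```

```text
time: 4.22
position: [484.7, 114.2, 156.1]
orientation: [-2.992, 0.935, -0.015]
wrist_force: [-1.7, -0.2, 6.0]
opening: 28.9
t 4.22 pos [484.7 114.2 156.1] yaw -34.7 F [-1.7 -0.2  6. ] T [-0.12  0.19 -0.02] open 28.9 q [-0.62  0.57  0.49  2.03 -0.45  0.63 -0.43]
units [-0.076  0.048  0.037] [-0.108 -0.08   0.061]
```

```bash
python3 -m jog '[[[0,0,0,0,0,0,20],[0,0,0,0,0,0,20],[0,0,0,0,0,-1,20],[0,0,0,0,0,-2,20],[0,0,0,0,0,-3,20],[0,0,0,0,0,-4.2,20],[0,0,0,0,0,-5.4,20],[0,0,0,0,0,-6.6,20],[0,0,0,0,0,-7.8,20],[0,0,0,0,0,-9,20]]]' 60
python3 -c "
from h import *
units([482,114.3,155],-35)"
```

```text
time: 5.05
position: [483.9, 114.4, 156.3]
orientation: [-3.125, -0.29, -0.016]
wrist_force: [-2.3, 0.1, 6.2]
opening: 27.5
t 5.05 pos [483.9 114.4 156.3] yaw 10.6 F [-2.3  0.1  6.2] T [-0.01  0.55 -0.06] open 27.5 q [-0.47  0.53  0.26  2.03 -0.24  0.6   0.14]
units [-0.062 -0.008  0.043] [-0.071 -0.099  9.118]
```

```bash
python3 -m jog '[[[0,0,0,0,0,-1,20],[0,0,0,0,0,-2,20],[0,0,0,0,0,-3.2,20],[0,0,0,0,0,-4.4,20],[0,0,0,0,0,-5.6,20],[0,0,0,0,0,-6.8,20],[0,0,0,0,0,-7.8,20],[0,0,0,0,0,-8.4,20],[0,0,0,0,0,-8.4,20]]]'
python3 -c "
from h import *
units([482,114.3,155],-35)"
```

```text
time: 5.8
position: [483.4, 113.9, 156.3]
orientation: [-2.817, -1.39, -0.015]
wrist_force: [-1.9, -0.4, 3.8]
opening: 27.4
t 5.8 pos [483.4 113.9 156.3] yaw 52.5 F [-1.9 -0.4  3.8] T [-0.21  0.3  -0.36] open 27.4 q [-0.32  0.52  0.05  2.02 -0.05  0.59  0.68]
units [-0.018 -0.045  0.043] [-0.037 -0.112 17.506]
```

```bash
python3 -m jog '[[[0,0,0,0,0,-0.5,20],[0,0,0,0,0,-1,20],[0,0,0,0,0,-1,20]]]'
python3 -c "
from h import *
units([484,114.3,155],-35)"
```

```text
time: 6.05
position: [484.5, 113.2, 156.3]
orientation: [2.754, 1.508, 0.017]
wrist_force: [2.9, -2.4, -0.2]
opening: 27.5
t 6.05 pos [484.5 113.2 156.3] yaw 57.4 F [ 2.9 -2.4 -0.2] T [-0.59 -0.5  -0.32] open 27.5 q [-0.3   0.52  0.02  2.02 -0.02  0.59  0.74]
units [ 0.024 -0.034  0.044] [-0.023 -0.137 18.484]
```

It's past the 1.5 rad travel and against the stop torque. Release, rise, and move clear so I can see the bar.

```bash
python3 -m jog '[[[0,0,0,0,0,0,60],[0,0,0,0,0,0,60],[0,0,0,0,0,0,60],[0,0,0,0,0,0,60],[0,0,-1,0,0,0,60],[0,0,-2,0,0,0,60],[0,0,-3,0,0,0,80],[0,-1,-3,0,0,0,100],[0,-2.5,-3,0,0,0,100],[0,-4,-3,0,0,0,100],[0,-4,-3,0,0,0,100],[0,-4,-3,0,0,0,100]]]'
python3 - <<'E'
from h import *
units([565,48.2,235],-38)
a=snapshot("top")[:,:,::-1][225:305,245:335];s=snapshot("scene")[:,:,::-1][170:242,320:400]
o=np.zeros((360,800,3),'uint8')
o[:356,:400]=cv2.resize(a,(400,356),interpolation=2);o[:360,400:]=cv2.resize(s,(400,360),interpolation=2);cv2.imwrite("pics/d1.png",o)
E
```

```text
time: 7.05
position: [379.8, 179.2, 245.7]
orientation: [2.751, 1.517, 0.015]
wrist_force: [0.6, 0.5, -0.5]
opening: 85.3
t 7.05 pos [379.8 179.2 245.7] yaw 57.7 F [ 0.6  0.5 -0.5] T [ 0. -0. -0.] open 85.3 q [-0.51  0.28  0.01  2.11 -0.    0.75  0.5 ]
units [-0.399  7.55   0.392] [-0.035 -0.122 19.149]
```

View pics/d1.png

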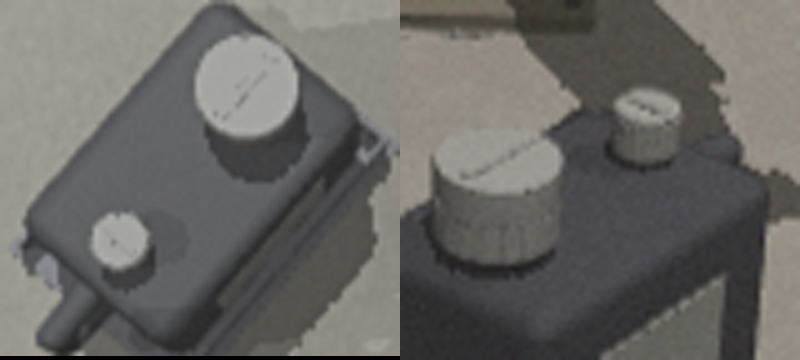

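The vent bar (crop 120,242) now lies across the jug's axis, so the vent is open. The safety cap is untouched. Moving over the safety cap.

```bash
python3 -m jog '[[[0,1.2,0,0,0,1.3,100],[0,2.4,0,0,0,2.6,100],[-0.1,3.6,0,0,0,4,100],[-0.2,4.8,0,0,0,5.3,100],[-0.3,6,0,0,0,6.6,100],[-0.4,7,0,0,0,8,100],[-0.4,7.55,0,0,0,9.3,100],[-0.4,7.55,0,0,0,10.6,100],[-0.4,7.55,0,0,0,12,100],[-0.4,7.55,0,0,0,13.3,100],[-0.4,7.55,0,0,0,14.6,100],[-0.4,7.55,0,0,0,16,100],[-0.4,7.55,0,0,0,17.3,100],[-0.4,7.55,0,0,0,18.5,100],[-0.4,7.55,0,0,0,19.1,100],[-0.4,7.55,0,0,0,19.1,100]]]'
python3 -c "
from h import *
units([565,48.2,164],-38)"
```

```text
time: 8.48
position: [568.6, 43.5, 247.0]
orientation: [-2.963, 1.028, -0.016]
wrist_force: [0.5, -0.4, 0.2]
opening: 85.1
t 8.48 pos [568.6  43.5 247. ] yaw -38.3 F [ 0.5 -0.4  0.2] T [ 0.05 -0.01 -0.05] open 85.1 q [-0.44  0.53  0.49  1.75 -0.3   0.93 -0.5 ]
units [-0.214 -0.026  2.765] [-0.1   -0.091 -0.051]
```

```bash
python3 -m jog '[[[-0.21,-0.03,0,-0.1,-0.09,0,100],[-0.21,-0.03,0,-0.1,-0.09,0,100],[-0.21,-0.03,0.7,-0.1,-0.09,0,100],[-0.21,-0.03,1.4,-0.1,-0.09,0,100],[-0.21,-0.03,2.1,-0.1,-0.09,0,100],[-0.21,-0.03,2.6,-0.1,-0.09,0,100],[-0.21,-0.03,2.83,-0.1,-0.09,0,100],[-0.21,-0.03,2.83,-0.1,-0.09,0,100],[-0.21,-0.03,2.83,-0.1,-0.09,0,100]]]'
python3 - <<'E'
from h import *
units([565,48.2,162],-38)
a=snapshot("top")[:,:,::-1][205:285,265:355];s=snapshot("scene")[:,:,::-1][140:230,290:390]
o=np.zeros((360,800,3),'uint8')
o[:356,:400]=cv2.resize(a,(400,356),interpolation=2);o[:360,400:]=cv2.resize(s,(400,360),interpolation=2);cv2.imwrite("pics/e1.png",o)
E
```

```text
time: 9.23
position: [565.6, 48.0, 162.3]
orientation: [2.968, -1.029, 0.001]
wrist_force: [-0.2, 0.2, -0.1]
opening: 85.1
t 9.23 pos [565.6  48.  162.3] yaw -38.2 F [-0.2  0.2 -0.1] T [-0.01 -0.05 -0.02] open 85.1 q [-0.41  0.64  0.43  1.83 -0.37  0.76 -0.45]
units [-0.02   0.006  0.011] [-0.001 -0.004 -0.05 ]
```

View pics/e1.png

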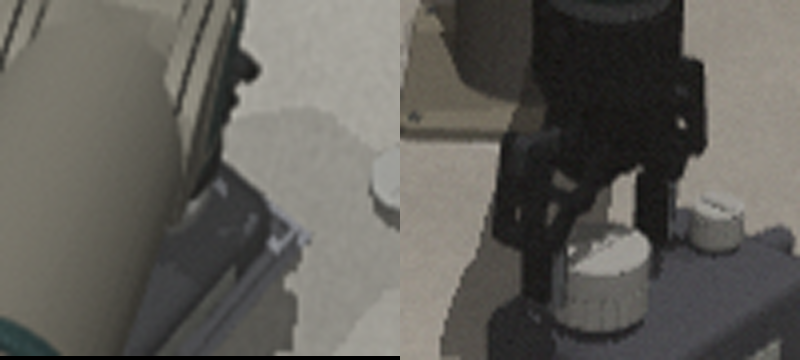

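The open fingers straddle the safety cap (scene crop 605,280), one on each side. Closing gently.

```bash
python3 -m jog '[[[0,0,0,0,0,0,55],[0,0,0,0,0,0,55],[0,0,0,0,0,0,55],[0,0,0,0,0,0,55],[0,0,0,0,0,0,55],[0,0,0,0,0,0,55]]]' 25
python3 -c "
from h import *
units([565,48.2,162],-38)"
```

```text
time: 9.83
position: [566.6, 48.2, 164.1]
orientation: [-2.967, 1.029, -0.005]
wrist_force: [-1.4, 0.5, 5.5]
opening: 55.0
t 9.83 pos [566.6  48.2 164.1] yaw -38.2 F [-1.4  0.5  5.5] T [0.01 0.16 0.02] open 55.0 q [-0.41  0.63  0.43  1.83 -0.37  0.76 -0.45]
units [-0.044  0.033  0.069] [-0.031 -0.028 -0.049]
```

```bash
python3 -m jog '[[[0,0,0,0,0,0,50],[0,0,0,0,0,0,50],[0,0,0,0,0,0,50],[0,0,0.07,-0.03,-0.03,0,50],[0,0,0.14,-0.03,-0.03,0,50],[0,0,0.2,-0.03,-0.03,0,50],[0,0,0.2,-0.03,-0.03,0,50]]]' 70
python3 -c "
from h import *
units([565,48.2,158],-38)"
```

```text
time: 10.42
position: [566.6, 48.1, 158.6]
orientation: [-2.968, 1.029, 0.0]
wrist_force: [-3.0, 0.2, 8.9]
opening: 54.2
t 10.42 pos [566.6  48.1 158.6] yaw -38.2 F [-3.   0.2  8.9] T [-0.06  0.54 -0.03] open 54.2 q [-0.41  0.64  0.43  1.83 -0.37  0.75 -0.44]
units [-0.044  0.033  0.02 ] [-0.004  0.004 -0.05 ]
```

```bash
python3 -m jog '[[[0,0,0.03,0,0,0,50],[0,0,0.03,0,0,0,50],[0,0,0.03,0,0,-1,50],[0,0,0.03,0,0,-2,50],[0,0,0.03,0,0,-3,50],[0,0,0.03,0,0,-4,50]]]'
python3 -c "
from h import *
units([566.5,48.2,157.6],-38)"
```

```text
time: 10.92
position: [566.6, 49.0, 158.5]
orientation: [-3.101, 0.491, 0.0]
wrist_force: [-3.3, 2.4, 7.9]
opening: 54.0
t 10.92 pos [566.6  49.  158.5] yaw -18.0 F [-3.3  2.4  7.9] T [ 0.4   0.65 -0.13] open 54.0 q [-0.34  0.63  0.33  1.83 -0.29  0.73 -0.17]
units [0.006 0.027 0.031] [-0.02  0.01  4.  ]
```

```bash
python3 -m jog '[[[0,0,0.05,0,0,-1,50],[0,0,0.05,0,0,-2,50],[0,0,0.05,0,0,-3,50],[0,0,0.05,0,0,-4,50],[0,0,0.05,0,0,-5,50],[0,0,0.05,0,0,-6,50]]]'
python3 -c "
from h import *
units([566.5,48.2,157.6],-38)"
```

```text
time: 11.42
position: [565.7, 49.4, 157.7]
orientation: [-3.121, -0.334, 0.002]
wrist_force: [-5.0, 1.1, 9.4]
opening: 54.4
t 11.42 pos [565.7  49.4 157.7] yaw 12.2 F [-5.   1.1  9.4] T [ 0.15  0.92 -0.1 ] open 54.4 q [-0.25  0.61  0.17  1.83 -0.15  0.72  0.22]
units [0.019 0.044 0.005] [-0.027  0.025 10.045]
```

```bash
python3 -m jog '[[[0,0,0.03,0,0,-1,50],[0,0,0.03,0,0,-2,50],[0,0,0.03,0,0,-3,50],[0,0,0.03,0,0,-4,50],[0,0,0.03,0,0,-5,50],[0,0,0.03,0,0,-6.2,50],[0,0,0.03,0,0,-6.2,50]]]'
python3 -c "
from h import *
units([566.5,48.2,157.6],-38)"
```

```text
time: 12.0
position: [564.7, 48.8, 157.5]
orientation: [-2.915, -1.162, 0.003]
wrist_force: [-4.4, -0.8, 10.2]
opening: 54.0
t 12.0 pos [564.7  48.8 157.5] yaw 43.5 F [-4.4 -0.8 10.2] T [-0.16  0.93  0.12] open 54.0 q [-0.14  0.6   0.01  1.83 -0.02  0.72  0.64]
units [ 0.029  0.056 -0.002] [-0.033  0.039 16.292]
```

```bash
python3 -m jog '[[[0,0,-0.1,0,0,0,50],[0,0,-0.2,0,0,0,50],[0,0,-0.3,0,0,0,50],[0,0,-0.4,0,0,0,50],[0,0,-0.5,0,0,0,50]]]'
python3 -c "
from h import *
units([564.7,48.8,253.1],43.5)"
```

```text
time: 12.42
position: [564.4, 48.7, 172.3]
orientation: [-2.915, -1.162, 0.005]
wrist_force: [-0.6, -0.7, -0.7]
opening: 54.1
t 12.42 pos [564.4  48.7 172.3] yaw 43.5 F [-0.6 -0.7 -0.7] T [0.01 0.02 0.  ] open 54.1 q [-0.14  0.58  0.01  1.81 -0.02  0.75  0.64]
units [ 0.006 -0.008 -2.693] [-0.051  0.018 -0.009]
```

Free: the force is just the cap's weight. Raise to 80 mm above the mouth.

```bash
python3 -m jog '[[[0,0,-0.4,0,0,0,50],[0,0,-0.9,0,0,0,50],[0,0,-1.4,0,0,0,50],[0,0,-1.9,-0.05,0.02,0,50],[0,0,-2.3,-0.05,0.02,0,50],[0,0,-2.6,-0.05,0.02,0,50],[0.01,0,-2.7,-0.05,0.02,0,50],[0.01,0,-2.7,-0.05,0.02,0,50],[0.01,0,-2.7,-0.05,0.02,0,50],[0.01,0,-2.7,-0.05,0.02,0,50],[0.01,0,-2.7,-0.05,0.02,0,50],[0.01,0,-2.7,-0.05,0.02,0,50]]]'
python3 - <<'E'
from h import *
units([564.7,48.8,253.1],43.5)
print(proj("scene",[564.7,48.8,244]),proj("scene",[564.7,48.8,280]))
a=snapshot("top")[:,:,::-1][185:305,245:380];s=snapshot("scene")[:,:,::-1][140:230,290:390]
o=np.zeros((360,800,3),'uint8')
o[:356,:400]=cv2.resize(a,(400,356),interpolation=2);o[:360,400:]=cv2.resize(s,(400,360),interpolation=2);cv2.imwrite("pics/f1.png",o)
E
```

```text
time: 13.42
position: [564.7, 48.7, 252.6]
orientation: [-2.918, -1.163, 0.002]
wrist_force: [-0.3, 0.4, 0.5]
opening: 53.9
t 13.42 pos [564.7  48.7 252.6] yaw 43.5 F [-0.3  0.4  0.5] T [-0. -0.  0.] open 53.9 q [-0.15  0.48  0.02  1.73 -0.01  0.93  0.63]
units [ 0.004 -0.002 -0.015] [-0.009  0.009 -0.008]
[340.51183988 179.59263215] [341.01705145 164.09792366]
```

View pics/f1.png

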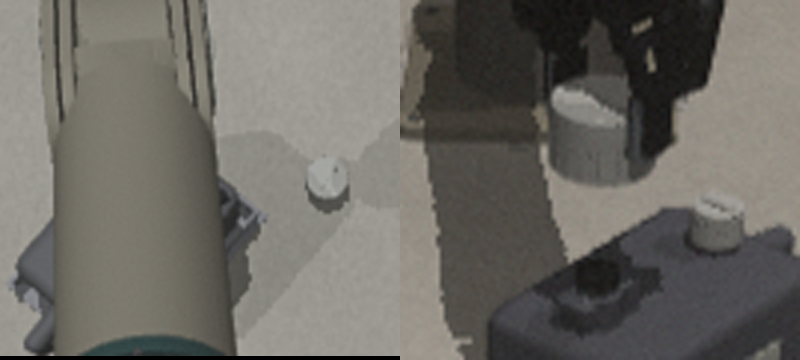

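The cap hangs level in the gripper (crop 602,130), straight above the bare neck (598,275). The vent bar (718,208) still lies crosswise. The bystanders were outside the crop, so I check them by box before handing in.

```bash
python3 - <<'E'
from h import *
snapshot("scene")
for l in ("small_vase","tape_roll","glazed_cup"): print(l,[(np.round(b["rect"]),round(b["confidence"],2)) for b in boxes_of("scene",l)][:1])
s=read_state();print(s["time"],np.abs(s["dq"]).max(),s["position"],s["opening"])
print(sign_off())
E
```

```text
small_vase [(array([508., 251.,  45.,  70.]), 0.85)]
tape_roll [(array([108., 225.,  51.,  46.]), 0.68)]
glazed_cup [(array([456., 225.,  36.,  42.]), 0.64)]
13.7167 0.0008266565637207505 [564.94601095  48.69247137 253.24488084] 53.94026931982919
the job is handed in; nothing more can be done
None
```

The jug is ready for pouring, and I handed the job in at 13.7 s of the 45 s allowed.

- **Vent cap:** I turned it anticlockwise until it met its stop. In the pictures its bar now lies across the jug, about 90° from where it started.
- **Safety cap:** I pushed it down about 6 mm (9–10 N), twisted it 1.43 rad anticlockwise and lifted it straight off. Once it was clear, the wrist force was below 1 N.
- **Holding:** The cap is still in the gripper (opening 54 mm), level and still. By TCP height its underside is about 80 mm above the mouth, and the last picture shows it over the bare neck.
- **Bystanders:** The vase, tape roll and cup were found where they stood, within detector noise.

**Small disagreements:**
- My camera estimate of the cap and vent positions was about 2 mm off in x; the fingers centred on both caps when they closed.
- My first grip on the vent pushed up with about 7 N, so I gripped it again 4 mm higher. The force stayed at about 6 N, which I took to be drag from the closing pads.
- While I twisted the safety cap there was a sideways force of up to about 5 N, which disappeared on lifting.

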